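# Snap the cover of a junction box shut, side by side

### The job

The cover of the junction box has been laid on but its rim still stands up on all four sides: with the fingertips, press the rim down one side after another until all four have clicked shut and lie flush. Only press, do not lift the box or shove it out of its place, and leave the plugs, the hub and the small parts around it as they are.

Things in the scene. Friction and masses are not known exactly. Their poses are not given: they have to be found in the camera images.
- box: Junction box: black base, light grey snap-fit cover, 150 mm long (its x) by 110 mm wide (its y), shut cover top 58 mm above the plate; about 0.85 kg, standing loose on the plate. Origin at the centre of its underside, z up. Three round steel sockets stick out 12 mm from its +x end, 24 mm up. The cover's rim is cut into four sections, one a side.
- cover_mid (a point): Middle of the cover's fixed, level centre panel (100 x 60 mm), on its top face, 58 mm above the plate. Around it lie the four rim sections, level strips 24 mm wide that move straight down. All start standing 6 to 8 mm proud of this panel; shut, they are flush with it.
- rim_left_mid (a point): Place to press on the rim section of the box's +y long side (150 x 24 mm strip): middle of its length, on its top face, half-way across; three fine ribs mark it. It moves with the section: 58 mm over the plate when shut, about 66 mm when up.
- rim_left (a joint): Height of the +y long side section above shut: 0 m = shut and flush, 0.008 m = fully up (starts near there). It resists a press with about 4 to 6 N, snaps over half-way down and then stays shut; let go earlier, it springs up again.
- rim_right_mid (a point): Place to press on the rim section of the box's -y long side (150 x 24 mm strip): middle of its length, on its top face, half-way across; three fine ribs mark it. It moves with the section: 58 mm over the plate when shut, about 66 mm when up.
- rim_right (a joint): Height of the -y long side section above shut: 0 m = shut and flush, 0.008 m = fully up (starts near there). It resists a press with about 4 to 6 N, snaps over half-way down and then stays shut; let go earlier, it springs up again.
- rim_front_mid (a point): Place to press on the rim section of the box's -x short side (58 x 24 mm strip): middle of its length, on its top face, half-way across; three fine ribs mark it. It moves with the section: 58 mm over the plate when shut, about 66 mm when up.
- rim_front (a joint): Height of the -x short side section above shut: 0 m = shut and flush, 0.008 m = fully up (starts near there). It resists a press with about 4 to 6 N, snaps over half-way down and then stays shut; let go earlier, it springs up again.
- rim_back_mid (a point): Place to press on the rim section of the box's +x short side (the side of the three steel sockets) (58 x 24 mm strip): middle of its length, on its top face, half-way across; three fine ribs mark it. It moves with the section: 58 mm over the plate when shut, about 66 mm when up.
- rim_back (a joint): Height of the +x short side section above shut: 0 m = shut and flush, 0.008 m = fully up (starts near there). It resists a press with about 4 to 6 N, snaps over half-way down and then stays shut; let go earlier, it springs up again.
- plug_a: Loose round black and steel connector plug, 21 mm across, 52 mm tall, standing upright on the plate about 22 to 25 mm off the +y long side of the junction box. Origin at its foot. To be left alone.
- plug_b: The same kind of plug, standing beside the amber-topped hub. To be left alone.
- hub: Sensor hub fixed to the plate, 130 x 56 mm, 24 mm thick, amber top, three plugs standing in it to 76 mm high. Origin at the centre of its underside, long side along its x. To be left alone.
- jar: Clear small-parts jar with a white cap, 56 mm across, 60 mm tall, standing about 40 mm off the -y long side of the junction box. Origin at its foot. To be left alone.
- screwdriver: Screwdriver lying on the plate beyond the boxes. To be left alone.
- gland_nut: Brass ring nut, 36 mm across, 12 mm thick, lying flat. To be left alone.

How it is judged:
By the outcome, as a careful person would: the job done as asked, in the order asked, and still so for the second after the job is handed in, with the robot touching nothing.
It also fails if it takes over 37 s, if anything falls off the work surface, if the arm or the gripper's body presses on something with over 40 N, if the wrist force passes 120 N, or if a joint passes its speed limit or range.

### The arm

A 6-joint arm with a two-finger parallel gripper is mounted at the origin on the work surface. World frame = base frame: x ahead of the robot, y to its left, z up, the work surface at z = 0. Lengths are in mm, angles in rad, forces in N, time in s.
With the tool pointing down it reaches from about 425 to 950 mm from the base axis. Payload 3.5 kg.
Tool frame: the origin (TCP) lies midway between the tips of the shut fingers; the grasp point (between the pads) lies 19 mm behind it; z points along the fingers, y is the line along which they close (so a half turn about z gives the same grasp; the last joint's range is limited). The gripper opens to 85 mm and grips with 20 to 120 N. Pads are 22 mm wide; open, the fingers measure 114 mm over their backs; the gripper's body (76 mm by 85 mm) begins 54 mm behind the grasp point. The pads swing forward as they close: fully open they stand 13 mm farther back than shut.
Start: joints at [-1.386, 0.286, 1.577, -0, 1.279, -0.15], TCP at [221.815, -637.499, 231.325] pointing down, gripper open.
Joint ranges: [-2.77, 2.77], [-0.9, 2.22], [0.21, 2.48], [-1.53, 4.67], [0.24, 2.81], [-2.84, 2.84]. Speed limits (rad/s): [2.79, 2.79, 3.14, 3.14, 3.14, 3.14].

### API

Orientations are given as a unit quaternion [x, y, z, w].
In Python, from bench import get_obs, snapshot, finish_job gives the robot as it stands.
- The arm moves only by the shell command python3 -m creep 'ROWS' [FORCE]. ROWS is text: rows parted by semicolons, each of 7 numbers parted by spaces: the turn, a rotation vector about the world's x, y, z in degrees, then the shift along the world's x, y, z in cm, then the closure, from -1 (fully open) to 1 (shut). A call has 1 to 10 rows; each row shifts and turns the commanded pose from where the row before left it; what a row does not reach is not made up. A row lasts 1/8 s, in which the tool goes at most 62.5 mm and 10.7 degrees, less where a joint would pass 70% of its speed; a pose out of reach is approached as far as the arm can. A call is refused whole if a number of a shift passes 6.25 or a number of a turn 10.7, either way. A call with a gripper value outside its range is refused whole. The fingers move at their own pace and stop on an object; FORCE is the grip in N (left out, the last holds). Time passes only in rows, so rows that do not move let the fingers close. It gives the time, the measured TCP pose, the force, the opening and the grip force at its end, in the units of the state.
- get_obs(): the state, without advancing time (a new reading comes with each control period).
- snapshot(name): name is "side" or "top" or "wrist"; returns a dict with "image" (480x640x3 uint8, red, green, blue), "vertical_fov" (degrees; the focal length in pixels is half the picture's height over the tangent of half this angle, whatever the lens; pixels are square), "cx", "cy" (the principal point, pixels), "R" (3x3) and "t" (3): a world point X has camera coordinates R X + t; the wrist camera has in their place "T_tool_cam" (4x4, takes a point from camera to tool coordinates, whose origin is the TCP and whose axes are the flange's). Camera axes: x right, y down, z forward; pixel columns grow to the right and rows downward; lengths in mm; the calibration is good to about 2 mm. The wrist camera is an equidistant fisheye: a pixel r from the principal point sees the ray r / f radians off the axis. A picture is of the moment at which its call begins: read the wrist's pose just before it. There is no depth.
- finish_job(): hands the job in; it is judged then, once.
The state is a dict: "clock": time; "joint_positions": joint angles; "dq": joint speeds; "joint_torque": joint torques, N m; "position": TCP position; "orientation": TCP orientation; "contact_force": force on the tool from outside, world axes, zero at the start; "wrist_torque": the same for the moment, N m; "opening": opening from 0.0 (shut) to 1.0 (fully open); "grip_force": force on a finger pad.
Only numpy, scipy, OpenCV 4.12 (cv2) and the standard library are available. Lean on these libraries where they do the work, as an engineer would, in place of code of your own. Each camera call takes 0.05 s, during which the arm holds its last target. There are 200 camera calls.

## Working session

There is one attempt and no reset: what is moved stays moved. The work goes in short steps, Python scripts to look and compute and a shell command to move; the robot and the scene stay as the last step left them, time stands still between calls to the robot, and variables do not carry over. Pictures are saved under pics/ and viewed, at most 10 in all, crops included, and the job is handed in when it is done.

```bash
mkdir -p pics; cat > h.py <<'E'
import numpy as np,cv2
from bench import get_obs,snapshot
def snap(n,f):
    s=snapshot(n);cv2.imwrite('pics/'+f,cv2.cvtColor(s['image'],cv2.COLOR_RGB2BGR))
    import pickle;d={k:v for k,v in s.items()};pickle.dump(d,open('pics/'+f+'.pkl','wb'));return s
def ray(s,u,v,z):
    f=240/np.tan(np.radians(s['vertical_fov'])/2);R=np.array(s['R']);t=np.array(s['t'])
    d=R.T@np.array([(u-s['cx'])/f,(v-s['cy'])/f,1]);c=-R.T@t
    return c+d*(z-c[2])/d[2]
def proj(s,X):
    f=240/np.tan(np.radians(s['vertical_fov'])/2);p=np.array(s['R'])@X+np.array(s['t']);return f*p[0]/p[2]+s['cx'],f*p[1]/p[2]+s['cy']
E
python3 -c "
from h import *
o=get_obs();print(o['clock'],o['position'],o['orientation'],o['opening'])
for n in('top','side'):
  s=snap(n,n+'0.png');print(s['vertical_fov'],np.round(s['R'],3).tolist(),s['t'])"
```

```text
0.0 [ 221.68775958 -636.86531419  229.92908768] [ 9.86022718e-01  1.66606762e-01 -1.33275635e-05 -1.17711809e-03] 0.9975431209449691
51.4824213938062 [[-0.002, -1.0, 0.007], [-0.986, 0.001, -0.164], [0.164, -0.007, -0.986]] [-16.97848276 624.09858997 872.08543314]
50.53993925173422 [[-0.936, -0.352, -0.004], [-0.237, 0.638, -0.733], [0.261, -0.685, -0.68]] [577.06384657 206.3727929  732.15957249]
```

View pics/top0.png

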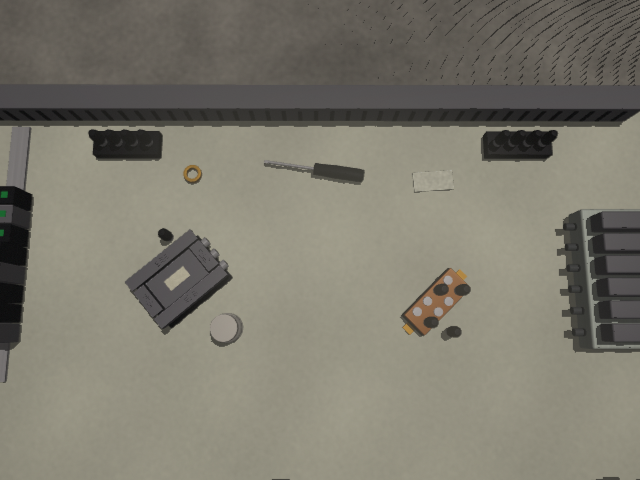

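View pics/side0.png

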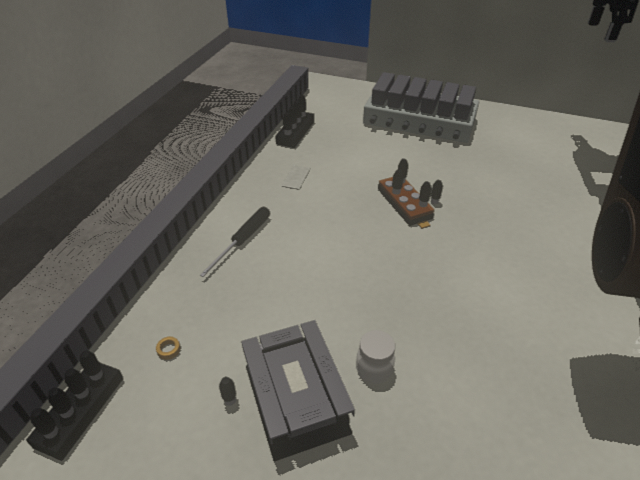

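The top view shows the box at about (178,280), with sockets at its upper right, plug_a at (165,235) and the jar at (225,328). I'll enlarge both views.

```bash
python3 -c "
import cv2
a=cv2.imread('pics/top0.png')[220:350,110:250];cv2.imwrite('pics/c1.png',cv2.convertScaleAbs(cv2.resize(a,None,fx=4.5,fy=4.5,interpolation=2)[:600],alpha=1.6))
a=cv2.imread('pics/side0.png')[310:470,210:400];cv2.imwrite('pics/c2.png',cv2.convertScaleAbs(cv2.resize(a,None,fx=3.7,fy=3.7,interpolation=2),alpha=1.6))"
```

```text
(no output)
```

View pics/c1.png

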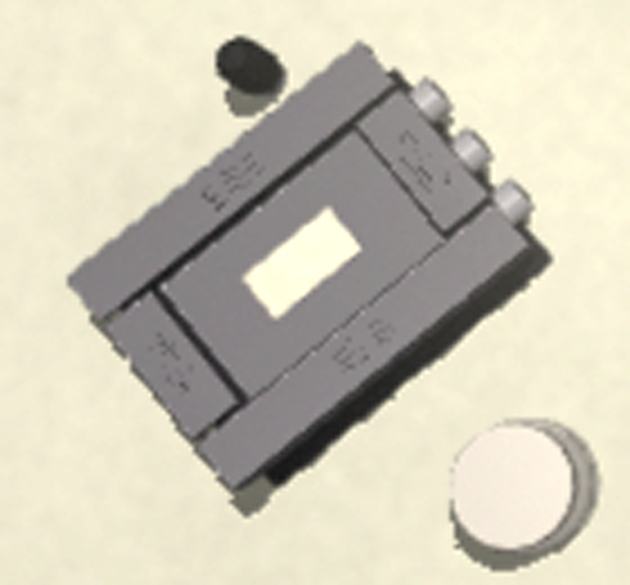

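View pics/c2.png

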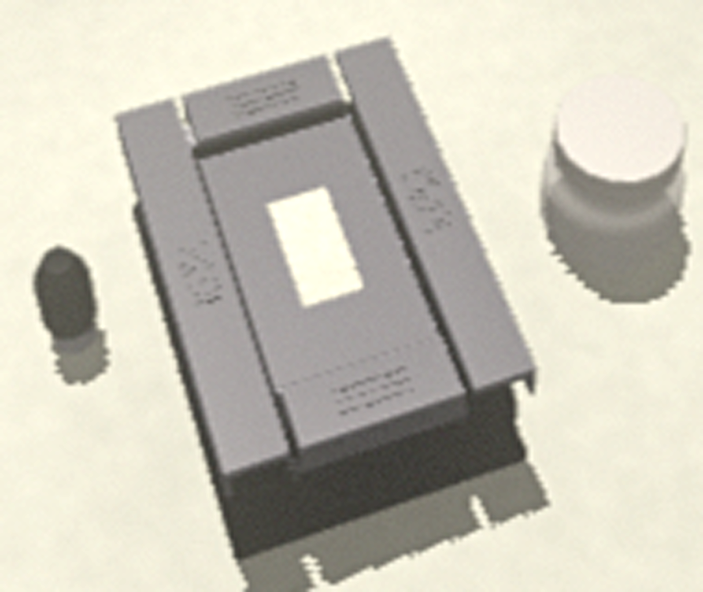

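Crops: in the top view the ribs are left (233,178), right (365,343), back (427,160) and front (172,360), with the label at (301,263). In the side view they are left (202,272), right (427,200), front (375,390) and back (262,97).

```bash
python3 -c "
from h import *
import pickle
T=pickle.load(open('pics/top0.png.pkl','rb'));S=pickle.load(open('pics/side0.png.pkl','rb'))
t=dict(left=(233,178),right=(365,343),back=(427,160),front=(172,360),mid=(301,263))
s=dict(left=(202,272),right=(427,200),front=(375,390),back=(262,97),mid=(314,246))
P={}
for k in t:
  z=58 if k=='mid' else 65
  a=ray(T,110+t[k][0]/4.5,220+t[k][1]/4.5,z);b=ray(S,210+s[k][0]/3.7,310+s[k][1]/3.7,z)
  P[k]=(a+b)/2;print(k,a.round(1),b.round(1))
d=P['back']-P['front'];print(np.degrees(np.arctan2(d[1],d[0])),np.linalg.norm(d),P['back']/2+P['front']/2)
d=P['left']-P['right'];print(np.degrees(np.arctan2(d[1],d[0])),np.linalg.norm(d),P['left']/2+P['right']/2)
print(ray(T,110+245/4.5,220+65/4.5,52))
print(ray(T,110+512/4.5,220+487/4.5,60))
"
```

```text
left [590.5 262.7  65. ] [588.2 264.8  65. ]
right [524.2 207.   65. ] [524.2 209.6  65. ]
back [597.8 184.9  65. ] [598.4 188.8  65. ]
front [517.6 283.4  65. ] [515.4 284.8  65. ]
mid [556.8 235.8  58. ] [557.2 237.4  58. ]
-50.0206154543431 126.94568422290445 [557.27637242 235.46078992  65.        ]
40.41786598119483 85.57261500267924 [556.76083773 236.01555437  65.        ]
[639.20770462 264.07267896  52.        ]
[467.47017961 147.75289317  60.        ]
```

The geometry checks out: 127 and 86 mm against 126 and 86 expected. Centre is (557,236) and yaw is -50°. Targets: left (590,263.6), right (524,208.4), front (516.5,284.3), back (597.5,187.7).

```bash
python3 -m creep '0 0 10.4 3.4 4.5 0 1;0 0 10.4 3.4 4.5 0 1;0 0 0 3.4 4.5 0 1;0 0 0 3.4 4.5 0 1;0 0 0 3.4 4.5 0 1;0 0 0 3.4 4.5 0 1;0 0 0 3.4 4.5 0 1;0 0 0 3.4 4.5 0 1;0 0 0 0.8 4.5 0 1;0 0 0 0.8 4.5 0 1' 20
python3 -m creep '0 0 0 0.8 4.5 0 1;0 0 0 0.8 4.5 0 1;0 0 0 0.8 4.5 0 1;0 0 0 0.8 4.5 0 1;0 0 0 0.8 4.5 0 1;0 0 0 0.8 4.5 0 1;0 0 0 0.8 4.5 0 1;0 0 0 0.8 4.5 0 1;0 0 0 0.8 4.5 0 1;0 0 0 0.8 4.5 0 1'
python3 -m creep '0 0 0 0 0 -4.5 1;0 0 0 0 0 -4.5 1;0 0 0 0 0 -3 1;0 0 0 0 0 0 1;0 0 0 0 0 0 1'
```

```text
clock: 1.35
position: [509.9, -185.7, 230.7]
orientation: [0.94, 0.342, -0.0, -0.0]
contact_force: [0.4, -0.5, -0.0]
opening: 0.003
grip_force: 0.0
clock: 2.6
position: [589.6, 263.9, 230.7]
orientation: [0.94, 0.342, -0.0, 0.0]
contact_force: [0.5, -0.1, 0.0]
opening: -0.002
grip_force: 0.0
clock: 3.22
position: [590.6, 262.7, 112.7]
orientation: [0.94, 0.342, 0.001, 0.0]
contact_force: [0.3, 0.4, 0.3]
opening: -0.003
grip_force: 0.0
```

```bash
python3 -m creep '0 0 0 0 0 -2 1;0 0 0 0 0 -1.7 1;0 0 0 0 0 0 1'; python3 -c "
from h import *
s=snap('side','side1.png')['image'];t=snap('top','top1.png')['image']
a=cv2.resize(s[250:470,200:400],(400,440));b=cv2.resize(t[200:350,100:236],(399,440))
cv2.imwrite('pics/c3.png',cv2.convertScaleAbs(np.hstack([a,b])[:,:,::-1],alpha=1.6))"
```

```text
clock: 3.6
position: [588.1, 262.0, 71.6]
orientation: [0.94, 0.342, -0.002, -0.0]
contact_force: [0.1, -0.2, 0.1]
opening: 0.005
grip_force: 0.0
```

View pics/c3.png

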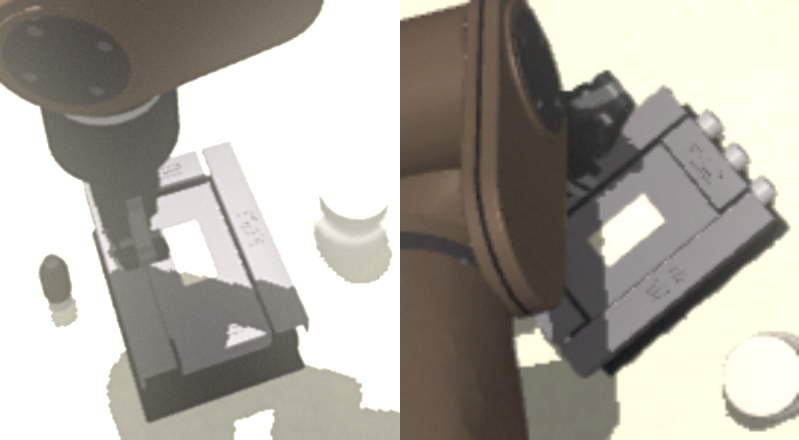

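The shut fingertips (left panel, about (138,255)) stand over the left ribs, clear of plug_a at (55,280). Pressing now.

```bash
python3 -m creep '0 0 0 0 0 -0.3 1;0 0 0 0 0 -0.3 1;0 0 0 0 0 -0.2 1;0 0 0 0 0 0 1'
python3 -m creep '0 0 0 0 0 -0.2 1;0 0 0 0 0 0 1'
python3 -m creep '0 0 0 0 0 -0.2 1;0 0 0 0 0 0 1'
```

```text
clock: 4.2
position: [589.8, 262.5, 66.3]
orientation: [0.94, 0.342, -0.0, -0.0]
contact_force: [0.4, -0.5, 0.7]
opening: 0.002
grip_force: 0.0
clock: 4.45
position: [590.0, 262.5, 64.9]
orientation: [0.94, 0.342, 0.0, 0.0]
contact_force: [-1.5, -0.0, 3.2]
opening: -0.001
grip_force: 1.7
clock: 4.7
position: [590.0, 262.6, 62.6]
orientation: [0.94, 0.342, 0.0, 0.0]
contact_force: [-0.5, -0.7, 2.4]
opening: -0.002
grip_force: 1.4
```

```bash
python3 -m creep '0 0 0 0 0 -0.2 1;0 0 0 0 0 0 1'
python3 -m creep '0 0 0 0 0 -0.2 1;0 0 0 0 0 0 1'
python3 -m creep '0 0 0 0 0 -0.1 1;0 0 0 0 0 0 1'
```

```text
clock: 4.95
position: [589.4, 262.4, 59.4]
orientation: [0.94, 0.342, -0.0, -0.0]
contact_force: [0.1, -0.5, 0.0]
opening: -0.0
grip_force: 0.0
clock: 5.2
position: [589.6, 262.4, 58.2]
orientation: [0.94, 0.342, -0.0, 0.0]
contact_force: [-0.1, 0.2, 1.5]
opening: -0.005
grip_force: 0.8
clock: 5.45
position: [589.7, 262.5, 58.0]
orientation: [0.94, 0.342, -0.0, 0.0]
contact_force: [-3.4, -0.6, 5.2]
opening: -0.001
grip_force: 2.6
```

```bash
python3 -m creep '0 0 0 0 0 -0.1 1;0 0 0 0 0 0 1'
python3 -m creep '0 0 0 0 0 2 1;0 0 0 -2.2 -1.8 1 1;0 0 0 -2.2 -1.8 0 1;0 0 0 -2.2 -1.8 -1 1;0 0 0 0 0 -0.7 1;0 0 0 0 0 0 1'
python3 -m creep '0 0 0 0 0 -0.3 1;0 0 0 0 0 -0.2 1;0 0 0 0 0 -0.2 1;0 0 0 0 0 -0.2 1;0 0 0 0 0 -0.2 1;0 0 0 0 0 0 1'
```

```text
clock: 5.7
position: [589.7, 262.4, 58.0]
orientation: [0.94, 0.342, -0.001, 0.0]
contact_force: [-5.7, -2.1, 8.6]
opening: -0.003
grip_force: 4.4
clock: 6.45
position: [524.4, 208.7, 69.4]
orientation: [0.94, 0.342, 0.0, -0.0]
contact_force: [0.4, 0.0, -0.1]
opening: -0.002
grip_force: 0.0
clock: 7.2
position: [524.2, 208.6, 58.3]
orientation: [0.94, 0.342, 0.0, -0.0]
contact_force: [1.6, 1.7, 2.4]
opening: 0.002
grip_force: 0.8
```

```bash
python3 -m creep '0 0 0 0 0 -0.1 1;0 0 0 0 0 -0.1 1;0 0 0 0 0 0 1'
python3 -m creep '0 0 0 0 0 2.5 1;0 0 10 0 0 2 1;0 0 10 0 1 0 1;0 0 10 -0.1 1.1 0 1;0 0 10 -0.1 1.1 0 1;0 0 10 -0.1 1.1 0 1;0 0 10 -0.1 1.1 0 1;0 0 10 -0.2 1.1 0 1;0 0 10 -0.2 1.1 0 1;0 0 10 0 0 -1.5 1'
python3 -m creep '0 0 0 0 0 -1.7 1;0 0 0 0 0 0 1;0 0 0 0 0 0 1'
```

```text
clock: 7.58
position: [524.2, 208.6, 57.9]
orientation: [0.94, 0.342, 0.0, 0.0]
contact_force: [-1.9, 0.0, 7.8]
opening: -0.001
grip_force: 4.5
clock: 8.82
position: [515.8, 285.1, 86.7]
orientation: [0.42, 0.908, 0.0, 0.0]
contact_force: [-0.3, 0.7, -0.2]
opening: -0.003
grip_force: 0.0
clock: 9.2
position: [515.7, 284.3, 69.1]
orientation: [0.423, 0.906, -0.0, -0.0]
contact_force: [-1.0, 0.5, -0.4]
opening: 0.003
grip_force: 0.0
```

Next: press front, then move to back (+82, -97) and press it.

```bash
python3 -m creep '0 0 0 0 0 -0.3 1;0 0 0 0 0 -0.2 1;0 0 0 0 0 -0.2 1;0 0 0 0 0 -0.2 1;0 0 0 0 0 -0.2 1;0 0 0 0 0 0 1'
python3 -m creep '0 0 0 0 0 -0.1 1;0 0 0 0 0 -0.1 1;0 0 0 0 0 0 1'
python3 -m creep '0 0 0 0 0 2 1;0 0 0 0 0 1 1;0 0 0 2 -2.4 0 1;0 0 0 2 -2.4 0 1;0 0 0 2.1 -2.4 0 1;0 0 0 2.1 -2.5 0 1;0 0 0 0 0 -1 1;0 0 0 0 0 -0.7 1;0 0 0 0 0 0 1'
python3 -m creep '0 0 0 0 0 -0.3 1;0 0 0 0 0 -0.2 1;0 0 0 0 0 -0.2 1;0 0 0 0 0 -0.2 1;0 0 0 0 0 -0.2 1;0 0 0 0 0 0 1'
python3 -m creep '0 0 0 0 0 -0.1 1;0 0 0 0 0 -0.1 1;0 0 0 0 0 0 1'
```

```text
clock: 9.95
position: [516.1, 284.6, 58.3]
orientation: [0.423, 0.906, 0.0, 0.0]
contact_force: [0.2, 0.4, 0.6]
opening: -0.004
grip_force: 0.8
clock: 10.32
position: [516.1, 284.6, 57.9]
orientation: [0.423, 0.906, -0.0, -0.0]
contact_force: [-2.7, -1.5, 8.2]
opening: -0.002
grip_force: 4.5
clock: 11.45
position: [596.1, 188.2, 67.9]
orientation: [0.422, 0.906, -0.001, -0.001]
contact_force: [0.4, -0.2, 1.1]
opening: -0.001
grip_force: 0.0
clock: 12.2
position: [598.1, 187.6, 58.3]
orientation: [0.423, 0.906, 0.0, 0.0]
contact_force: [-0.3, 0.7, 1.6]
opening: -0.002
grip_force: 0.8
clock: 12.58
position: [598.1, 187.6, 57.9]
orientation: [0.423, 0.906, 0.0, -0.0]
contact_force: [-2.9, 0.1, 7.2]
opening: 0.001
grip_force: 4.1
```

All four bottomed at 58 mm. I'll retreat upward and away to look.

```bash
python3 -m creep '0 0 0 0 0 3 1;0 0 0 0 0 6 1;0 0 0 0 0 6 1;0 0 0 0 -5 0 1;0 0 0 0 -5 0 1;0 0 0 0 -5 0 1;0 0 0 0 -5 0 1;0 0 0 0 -5 0 1;0 0 0 0 0 0 1;0 0 0 0 0 0 1'; python3 -c "
from h import *
s=snap('side','side2.png')['image'];t=snap('top','top2.png')['image']
a=cv2.resize(s[310:470,210:390],(450,400),interpolation=2);b=cv2.resize(t[220:350,115:228],(348,400),interpolation=2)
cv2.imwrite('pics/c4.png',cv2.convertScaleAbs(np.hstack([a,b])[:,:,::-1],alpha=1.6))"
```

```text
clock: 13.82
position: [597.5, -62.4, 205.8]
orientation: [0.423, 0.906, -0.0, -0.001]
contact_force: [0.5, 0.5, 0.9]
opening: -0.0
grip_force: 0.0
```

View pics/c4.png

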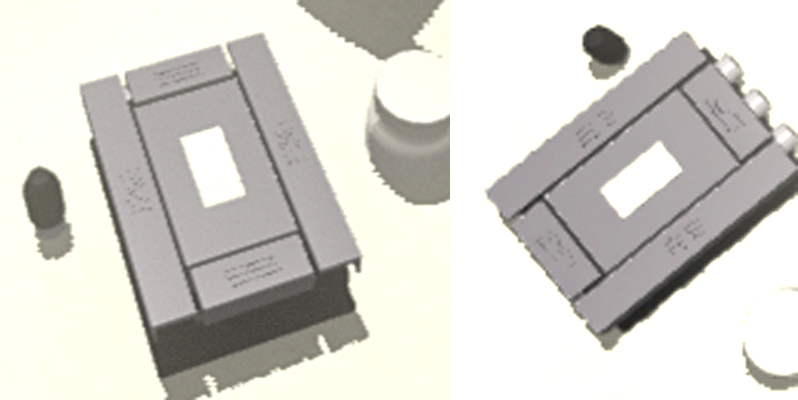

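All four sections lie level with the panel, with even dark gaps. The label at (213,165) maps to the same side-view pixel as before (295,376), so the box has not moved.

```bash
python3 -c "
from bench import finish_job;print(finish_job())"
```

```text
the job is handed in; nothing more can be done
None
```

I pressed all four rim sections shut, in the order left, right, front, back. The last pictures show them flush and the box, plug_a and jar in place; I handed the job in at about 14 s.

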